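Hang the ear defenders on the salon rail

ROBOT

A 6-joint arm with a two-finger parallel gripper is mounted at the origin on the work surface. World frame = base frame: x ahead of the robot, y to its left, z up, the work surface at z = 0. Lengths are in m, angles in degrees, forces in N, time in s.
With the tool pointing down it reaches from about 0.4 to 0.825 m from the base axis. Payload 7 kg.
Tool frame: the origin (TCP) lies midway between the tips of the shut fingers; the grasp point (between the pads) lies 19 mm behind it (r.hold_point_z is the distance from the TCP to the grasp point, in m); x points along the fingers, y is the direction in which the jaws open and shut, and the axes are right-handed (so a half turn about x gives the same grasp; the last joint's range is limited). The gripper opens to 88 mm and grips with 3 to 60 N. Pads are 19 mm wide; open, the fingers measure 130 mm over their backs; the gripper's body (78 mm by 193 mm) begins 47 mm behind the grasp point.
Start: joints at [-55.514, 20.546, 0.682, 0, -70.136, -16.507], TCP at [0.208, -0.642, 0.227] pointing down, gripper open.
Joint ranges: [-176.03, 176.03], [-82.01, 121.73], [-58.28, 71.71], [-173.87, 95.51], [-174.79, -0.11], [-173.66, 173.66]. Speed limits (degrees/s): [136.94, 136.94, 172.46, 180, 180, 180].

INTERFACE

Orientations are given as [roll, pitch, yaw] about the fixed x, y, z axes, in that order (R = Rz(yaw) Ry(pitch) Rx(roll)).
In Python, from plant import r, viewer, order gives the robot as it stands. The module is installed in compiled form; this text tells all that it offers.
- The arm moves only by the shell command python3 -m creep 'ROWS' [FORCE]. ROWS is JSON, a list of rows, each an object of numbers: "ax", "ay", "az": the turn, a rotation vector about the tool's x, y, z in degrees; "tx", "ty", "tz": the shift along the tool's x, y, z in m; "fingers": the finger opening in m, from 0 to 0.0876. A call has 1 to 5 rows; each row is the pose to reach, as a shift and turn from the pose commanded when the call began, along the tool's axes at that moment; what a row does not reach only later rows make up. A row lasts 1/10 s, in which the tool goes at most 50 mm and 8.59 degrees, less where a joint would pass 70% of its speed; a pose out of reach is approached as far as the arm can. A call with a gripper value outside its range is refused whole. The fingers move at their own pace and stop on an object; FORCE is the grip in N (left out, the last holds). Time passes only in rows, so rows that repeat a pose let the fingers close. It gives the time, the measured TCP pose, the force and the opening at its end, in the units of the state.
- r.get_state(): the state, without advancing time (a new reading comes with each control period).
- viewer.capture(name): name is "scene" or "top"; returns a dict with "pixels" (420x560x3 uint8, blue, green, red), "depth" (420x560 float32, m along the optical axis (not along the pixel's ray), 0 where there is no reading), "fx", "fy", "cx", "cy" (pixels), "rvec" (rotation vector, rad) and "tvec" (3), from world to camera coordinates, as OpenCV has them. Camera axes: x right, y down, z forward; pixel columns grow to the right and rows downward; lengths in m; the calibration is good to about 2 mm. A picture is of the moment at which its call begins.
- order.close_job(): hands the job in, once; it reports no verdict.
The state is a dict: "time_s": time; "joints": joint angles; "qd": joint speeds; "joint_torque": joint torques, N m; "tcp_pos": TCP position; "eef_rot": TCP orientation; "contact_force": force on the tool from outside, world axes, zero at the start; "moment": the same for the moment, N m; "gripper_width": finger opening in m.
Only numpy, scipy, OpenCV 4.12 (cv2) and the standard library are available. Lean on these libraries where they do the work, as an engineer would, in place of code of your own. Each camera call takes 0.05 s, during which the arm holds its last target.

TASK

The blow-drying is over: take the blue ear defenders and hang them on the steel bar of the rail, headband over the bar near its middle and square to it, with one ear cup hanging on each side. Lower them onto the bar rather than dropping them, and leave the yellow ear defenders standing where they are.

Things in the scene. Friction and masses are not known exactly. Their poses are not given: they have to be found in the camera images.
- blue_band (a point): Blue ear defenders, loose, upright on their 2 cups, 150 mm tall, 179 long (x, cup to cup), about 220 g. Point: middle of the grey headband pad at the top, 142 above the foot; pad 36 wide (y), 16 thick, level part 36 long (x). Cups 62 wide (y), 70 high, 84 gap between. Symmetric. Grip the pad across y from above, fingertips not below its underside (8 under the point), where the bar must lie.
- yellow_band (a point): Yellow ear defenders, otherwise the same as the blue ones and standing likewise; the point is again the middle of the headband pad, 142 mm above the foot. Not to be moved.
- rail_mid (a point): Fixed hanging rail: level steel bar 20 mm thick, 240 long, on two posts 230 apart, black end caps 24 thick, green base 100 x 260 x 12. Point: middle of the bar on its axis, 155 above the table. Its y runs along the bar, x across, z up. Pad resting on the bar: pad's middle 18 above this point, its y along the bar.
There are look-alikes about, which are no part of the job. Leave any turquoise look-alike of the part that bears blue_band alone.

How it is judged:
By the outcome, as a careful person would: the job done as asked, in the order asked, and still so for the second after the job is handed in, with the robot touching nothing.
It also fails if it takes over 51 s, if anything falls off the work surface, if the arm or the gripper's body presses on something with over 40 N, if the wrist force passes 120 N, or if a joint passes its speed limit or range.

## Working session

There is one attempt and no reset: what is moved stays moved. The work goes in short steps, Python scripts to look and compute and a shell command to move; the robot and the scene stay as the last step left them, time stands still between calls to the robot, and variables do not carry over. Pictures are saved under pics/ and viewed, and the job is handed in when it is done.

```bash
mkdir -p pics; python3 - <<'E'
from plant import r,viewer
import cv2,pickle
s=r.get_state();print({k:s[k] for k in('time_s','tcp_pos','eef_rot','gripper_width','contact_force')},r.hold_point_z)
for n in('scene','top'):
    c=viewer.capture(n);cv2.imwrite(f'pics/{n}0.png',c['pixels']);pickle.dump(c,open(n+'0.pkl','wb'))
    print(n,c['fx'],c['cx'],c['cy'],c['rvec'],c['tvec'])
E
```

```text
{'time_s': 0.0, 'tcp_pos': array([ 0.20819654, -0.64158065,  0.22562006]), 'eef_rot': array([ 96.12883039,  89.90448034, 114.10478527]), 'gripper_width': 0.08760965049730439, 'contact_force': array([ 0.1045724 , -0.12613541,  0.51305433])} 0.0188
scene 414.2875603414208 284.26362949833555 209.343452263072 [ 1.77434794  1.33739655 -0.75041216] [-0.1493401  -0.12372085  1.46992854]
top 395.33393757115346 283.37927019993896 204.12143824718743 [ 2.15953388 -2.19016461  0.1171125 ] [0.02770504 0.50012621 1.03810341]
```

View pics/scene0.png

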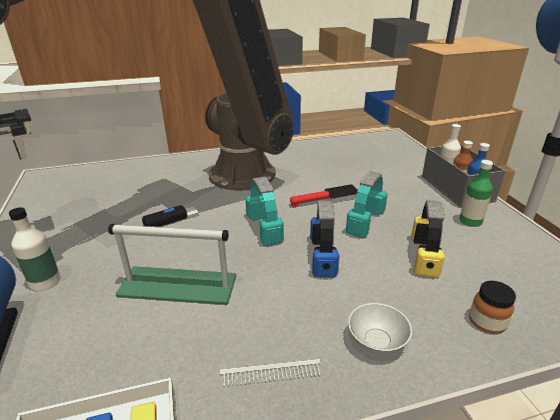

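View pics/top0.png

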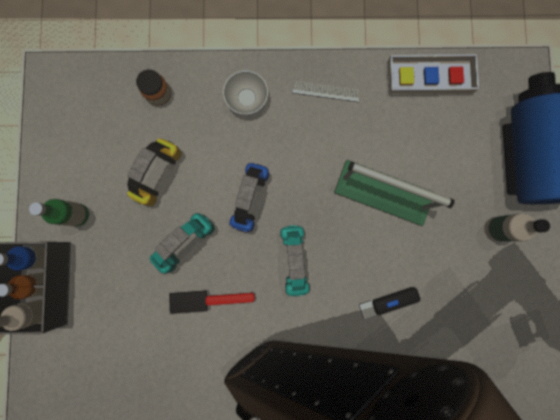

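Candidates: blue at scene (325,240) / top (249,197). The turquoise look-alikes are at top (182,243) and (294,260), and yellow is at top (152,172). The saturated blue one fits, so I'll confirm it in a crop and measure.

```bash
cat > h.py <<'E'
import cv2,numpy as np
def cloud(c):
    R=cv2.Rodrigues(np.array(c['rvec'],float))[0];t=np.array(c['tvec'],float).ravel()
    v,u=np.mgrid[:420,:560];d=c['depth'].astype(float)
    P=np.stack([(u-c['cx'])/c['fx']*d,(v-c['cy'])/c['fy']*d,d],-1)
    W=(P-t)@R; W[d==0]=np.nan
    return W
def hsv(c): return cv2.cvtColor(c['pixels'],cv2.COLOR_BGR2HSV)
E
python3 - <<'E'
import pickle,cv2,numpy as np
from h import *
C={n:pickle.load(open(n+'0.pkl','rb')) for n in('scene','top')}
rois={'scene':dict(blue=(300,195,345,280),yel=(405,195,450,280),bar=(105,215,232,245)),'top':dict(blue=(225,158,275,237),yel=(120,135,182,208),bar=(335,155,460,225))}
for n,c in C.items():
    W=cloud(c);H=hsv(c);print(n,'cam',(-cv2.Rodrigues(c['rvec'])[0].T@np.ravel(c['tvec'])).round(3))
    for k,(a,b,e,f) in rois[n].items():
        w=W[b:f,a:e].reshape(-1,3);h=H[b:f,a:e].reshape(-1,3)
        z=w[:,2]
        print(k,'zmax',np.nanpercentile(z,[50,90,99,100]).round(4))
        if k!='bar':
            top=w[(z>.142)&(z<.158)]
            print(' top pts',len(top),top.mean(0).round(4),top.min(0).round(3),top.max(0).round(3))
            q=w[z>.02][:,:2]; 
            ctr,sz,an=cv2.minAreaRect(q[~np.isnan(q[:,0])].astype(np.float32));print(' rect',np.round(ctr,4),np.round(sz,3),round(an,1))
            print(' box',cv2.boxPoints((ctr,sz,an)).round(3).tolist())
            s=(h[:,1]>110)&(z>.02)&(z<.12); s&= ((h[:,0]>100)&(h[:,0]<130)) if k=='blue' else ((h[:,0]>15)&(h[:,0]<35))
            p=w[s][:,:2].astype(np.float32)
            _,lab,cen=cv2.kmeans(p,2,None,(3,50,1e-5),5,cv2.KMEANS_PP_CENTERS)
            print(' cups',cen.round(4).tolist(),'angle',np.degrees(np.arctan2(*(cen[1]-cen[0])[::-1])).round(2))
        else:
            p=w[(z>.145)&(z<.175)]
            m=p.mean(0);U=np.linalg.svd(p-m)[2][0];s=(p-m)@U
            print(' bar',len(p),m.round(4),'dir',U.round(3),'mid',(m+U*(s.min()+s.max())/2).round(4),'len',np.ptp(s).round(4),'ang',np.degrees(np.arctan2(U[1],U[0])).round(2))
a=cv2.resize(C['scene']['pixels'][165:285,230:460],None,fx=3,fy=3,interpolation=2);cv2.imwrite('pics/crop0.png',a)
E
```

```text
scene cam [ 1.307 -0.214  0.666]
blue zmax [0.0087 0.1303 0.1511 0.1536]
 top pts 276 [0.5288 0.1075 0.1489] [0.48  0.083 0.142] [0.563 0.137 0.154]
 rect [0.4174 0.1302] [0.135 0.387] 64.9
 box [[0.21400000154972076, 0.1509999930858612], [0.5640000104904175, -0.013000000268220901], [0.6209999918937683, 0.10899999737739563], [0.2709999978542328, 0.27300000190734863]]
 cups [[0.5986999869346619, 0.08510000258684158], [0.45260000228881836, 0.10740000009536743]] angle 171.33
yel zmax [0.0099 0.1318 0.1509 0.1537]
 top pts 277 [0.5987 0.3574 0.1486] [0.551 0.33  0.142] [0.634 0.391 0.154]
 rect [0.5936 0.3584] [0.062 0.179] 63.8
 box [[0.5, 0.3700000047683716], [0.6600000262260437, 0.29100000858306885], [0.6869999766349792, 0.34700000286102295], [0.5270000100135803, 0.4259999990463257]]
 cups [[0.5250999927520752, 0.37549999356269836], [0.6621000170707703, 0.32120001316070557]] angle -21.63
bar zmax [0.0029 0.1644 0.1673 0.1695]
 bar 1140 [ 0.5385 -0.2557  0.1608] dir [ 0.368  0.93  -0.002] mid [ 0.5375 -0.258   0.1608] len 0.261 ang 68.41
top cam [0.396 0.031 1.082]
blue zmax [0.0008 0.
[... 312 characters left out ...]
]]
 cups [[0.5859000086784363, 0.0835999995470047], [0.4456000030040741, 0.12849999964237213]] angle 162.26
yel zmax [0.0012 0.1443 0.1511 0.155 ]
 top pts 495 [0.5879 0.3613 0.1478] [0.546 0.33  0.142] [0.63  0.396 0.155]
 rect [0.5876 0.3604] [0.059 0.183] 61.9
 box [[0.49300000071525574, 0.37700000405311584], [0.6539999842643738, 0.29100000858306885], [0.6819999814033508, 0.34299999475479126], [0.5210000276565552, 0.42899999022483826]]
 cups [[0.5202000141143799, 0.38530001044273376], [0.6455000042915344, 0.3179999887943268]] angle -28.24
bar zmax [0.0015 0.1571 0.1659 0.1689]
 bar 951 [ 0.5287 -0.2558  0.1621] dir [-0.37  -0.929  0.001] mid [ 0.5288 -0.2556  0.1621] len 0.2601 ang -111.7
```

View pics/crop0.png

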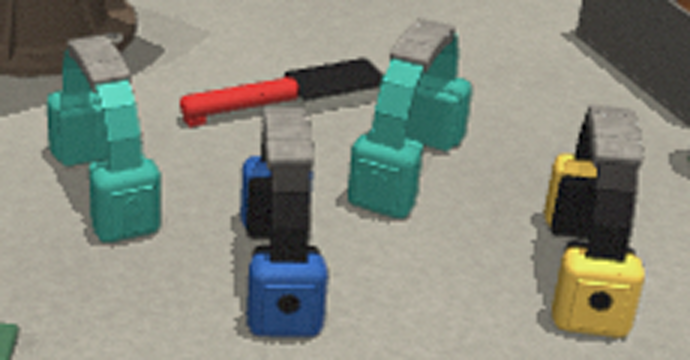

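Confirmed: the blue cups are at scene (325,262)/(318,230). The turquoise ones (top pixels above) and the yellow one are distinct. Next, a more exact bar crest, and the shift helper.

```bash
cat >> h.py <<'E'
from scipy.spatial.transform import Rotation as Ro
def go(pos,yaw):
    """shift/turn in tool axes to TCP pos, tool x down, tool y at world yaw (mod 180)"""
    from plant import r
    s=r.get_state();R0=Ro.from_euler('xyz',s['eef_rot'],degrees=True)
    best=None
    for k in(0,180):
        a=np.radians(yaw+k);x=np.array([0,0,-1.]);y=np.array([np.cos(a),np.sin(a),0])
        q=R0.inv()*Ro.from_matrix(np.c_[x,y,np.cross(x,y)]);v=np.degrees(q.as_rotvec())
        if best is None or np.linalg.norm(v)<np.linalg.norm(best):best=v
    Y=R0.as_matrix()[:,1]
    print('t',round(s['time_s'],2),'tcp',s['tcp_pos'].round(4),'yaw',np.degrees(np.arctan2(Y[1],Y[0])).round(2),'w',round(s['gripper_width'],4),'F',s['contact_force'].round(1))
    print('shift',R0.inv().apply(np.array(pos)-s['tcp_pos']).round(4),'turn',best.round(2),'J',s['joints'].round(1))
E
python3 - <<'E'
import pickle
from h import *
for n,b in dict(scene=(215,105,250,235),top=(155,335,225,460)).items():
    c=pickle.load(open(n+'0.pkl','rb'));w=cloud(c)[b[0]:b[2],b[1]:b[3]].reshape(-1,3)
    p=w[(w[:,2]>.1635)];m=p.mean(0);U=np.linalg.svd(p-m)[2][0];s=(p-m)@U
    print(n,len(p),(m+U*(s.min()+s.max())/2).round(4),np.ptp(s),np.degrees(np.arctan2(U[1],U[0])))
    g=w[(w[:,2]>.006)&(w[:,2]<.02)][:,:2].astype(np.float32);print(cv2.minAreaRect(g))
go([.518,.1105,.26],72.8)
go([.518,.1105,.137],72.8)
E
```

```text
scene 476 [ 0.5346 -0.2564  0.1655] 0.25896095364736604 68.33470610562345
((0.25562360882759094, -0.25782474875450134), (0.023214709013700485, 0.1508345901966095), 8.823256492614746)
top 361 [ 0.5299 -0.2563  0.1651] 0.25925541304229394 -111.59575284206105
((0.5531100034713745, -0.2898458242416382), (0.30743253231048584, 0.17016613483428955), 69.62592315673828)
t 0.1 tcp [ 0.2082 -0.6416  0.2257] yaw 107.97 w 0.0873 F [-0.4 -0.6  0.2]
shift [-0.0334  0.6199  0.5268] turn [ 3.517e+01 -3.000e-02 -8.000e-02] J [-55.5  20.6   0.6  -0.  -70.1 -16.5]
t 0.1 tcp [ 0.2082 -0.6416  0.2257] yaw 107.97 w 0.0873 F [-0.4 -0.6  0.2]
shift [0.0896 0.6197 0.5268] turn [ 3.517e+01 -3.000e-02 -8.000e-02] J [-55.5  20.6   0.6  -0.  -70.1 -16.5]
```

```bash
python3 -m creep '[{"tx":-0.03,"tz":0.03,"fingers":0.0876},{"tx":-0.05,"tz":0.08},{"tx":-0.05,"tz":0.12,"ty":0.02,"ax":5},{"tx":-0.05,"tz":0.15,"ty":0.05,"ax":10},{"tx":-0.05,"tz":0.18,"ty":0.08,"ax":15}]'
python3 -m creep '[{"ty":0.03,"tz":0.04,"ax":4},{"ty":0.06,"tz":0.08,"ax":8},{"ty":0.09,"tz":0.12,"ax":12},{"ty":0.12,"tz":0.16,"ax":16},{"ty":0.16,"tz":0.19,"ax":20}]'
python3 - <<'E'
from h import *
go([.519,.1105,.21],72.8)
E
```

```text
t 0.1 tcp [ 0.2082 -0.6416  0.2257] yaw 107.97 w 0.0873 F [-0.4 -0.6  0.2]
shift [0.0166 0.6195 0.5277] turn [ 3.517e+01 -3.000e-02 -8.000e-02] J [-55.5  20.6   0.6  -0.  -70.1 -16.5]invalid input
invalid input
```

```bash
python3 -m creep '[{"ax":0,"ay":0,"az":0,"tx":-0.03,"ty":0,"tz":0.03,"fingers":0.0876},{"ax":0,"ay":0,"az":0,"tx":-0.05,"ty":0,"tz":0.07,"fingers":0.0876},{"ax":5,"ay":0,"az":0,"tx":-0.05,"ty":0.02,"tz":0.11,"fingers":0.0876},{"ax":10,"ay":0,"az":0,"tx":-0.05,"ty":0.05,"tz":0.145,"fingers":0.0876},{"ax":15,"ay":0,"az":0,"tx":-0.05,"ty":0.08,"tz":0.18,"fingers":0.0876}]'
python3 - <<'E'
from h import *
go([.519,.1105,.21],72.8)
E
```

```text
time_s: 0.6
tcp_pos: [0.3557, -0.5088, 0.2757]
eef_rot: [126.1, 89.9, 128.9]
contact_force: [0.1, 0.2, 0.9]
gripper_width: 0.0878
t 0.6 tcp [ 0.3557 -0.5088  0.2757] yaw 92.75 w 0.0878 F [0.1 0.2 0.9]
shift [0.0662 0.6107 0.193 ] turn [19.95 -0.05 -0.05] J [-37.1  14.   -2.1  -0.  -74.  -50.2]
```

```bash
python3 -m creep '[{"ax":4,"ay":0,"az":0,"tx":0,"ty":0.04,"tz":0.025,"fingers":0.0876},{"ax":8,"ay":0,"az":0,"tx":0,"ty":0.08,"tz":0.05,"fingers":0.0876},{"ax":12,"ay":0,"az":0,"tx":0,"ty":0.12,"tz":0.075,"fingers":0.0876},{"ax":16,"ay":0,"az":0,"tx":0,"ty":0.16,"tz":0.1,"fingers":0.0876},{"ax":20,"ay":0,"az":0,"tx":0,"ty":0.2,"tz":0.125,"fingers":0.0876}]'
python3 - <<'E'
from h import *
go([.519,.1105,.21],72.8)
E
```

```text
time_s: 1.1
tcp_pos: [0.4697, -0.3022, 0.2764]
eef_rot: [151.7, 90.0, 134.5]
contact_force: [1.8, -2.0, 0.1]
gripper_width: 0.0878
t 1.1 tcp [ 0.4697 -0.3022  0.2764] yaw 72.81 w 0.0878 F [ 1.8 -2.   0.1]
shift [ 0.0665  0.4089 -0.0748] turn [ 0.01 -0.02 -0.01] J [-12.7   7.9  -9.7  -0.  -72.4 -94.5]
```

```bash
python3 -m creep '[{"ax":0,"ay":0,"az":0,"tx":0,"ty":0.045,"tz":-0.008,"fingers":0.0876},{"ax":0,"ay":0,"az":0,"tx":0,"ty":0.09,"tz":-0.016,"fingers":0.0876},{"ax":0,"ay":0,"az":0,"tx":0,"ty":0.135,"tz":-0.024,"fingers":0.0876},{"ax":0,"ay":0,"az":0,"tx":0,"ty":0.18,"tz":-0.032,"fingers":0.0876},{"ax":0,"ay":0,"az":0,"tx":0,"ty":0.22,"tz":-0.04,"fingers":0.0876}]'
python3 -m creep '[{"ax":0,"ay":0,"az":0,"tx":0.01,"ty":0.045,"tz":-0.008,"fingers":0.0876},{"ax":0,"ay":0,"az":0,"tx":0.02,"ty":0.09,"tz":-0.016,"fingers":0.0876},{"ax":0,"ay":0,"az":0,"tx":0.03,"ty":0.135,"tz":-0.025,"fingers":0.0876},{"ax":0,"ay":0,"az":0,"tx":0.04,"ty":0.17,"tz":-0.033,"fingers":0.0876},{"ax":0,"ay":0,"az":0,"tx":0.05,"ty":0.185,"tz":-0.035,"fingers":0.0876}]'
python3 - <<'E'
from h import *
from plant import viewer
go([.519,.1105,.138],72.8)
for n in('scene','top'):
    c=viewer.capture(n);cv2.imwrite(f'pics/{n}1.png',c['pixels'])
E
```

```text
time_s: 1.6
tcp_pos: [0.4951, -0.08, 0.2765]
eef_rot: [139.2, 90.0, 122.2]
contact_force: [0.9, -0.3, -0.5]
gripper_width: 0.0876
time_s: 2.1
tcp_pos: [0.5159, 0.1078, 0.2258]
eef_rot: [179.0, 90.0, 162.1]
contact_force: [0.2, 0.0, 0.4]
gripper_width: 0.0877
t 2.1 tcp [0.5159 0.1078 0.2258] yaw 73.12 w 0.0877 F [0.2 0.  0.4]
shift [0.0878 0.0035 0.0022] turn [ 0.32 -0.02 -0.  ] J [  33.1    6.6  -17.9   -0.   -65.5 -140. ]
```

View pics/scene1.png

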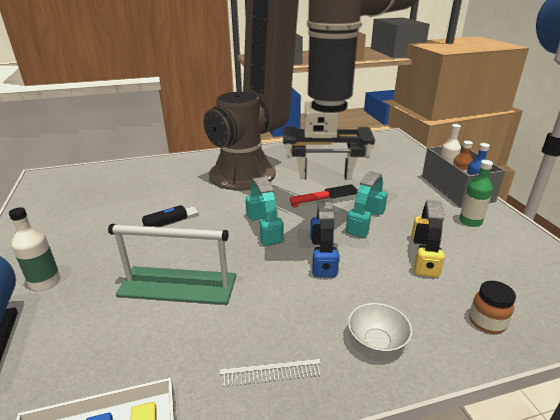

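View pics/top1.png

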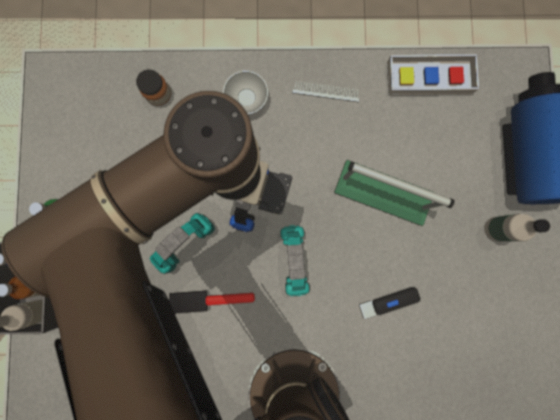

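```bash
python3 - <<'E'
import pickle
from h import *
for n in('scene','top'):
    c=pickle.load(open(n+'0.pkl','rb'));K=np.array([[c['fx'],0,c['cx']],[0,c['fy'],c['cy']],[0,0,1]])
    print(n,cv2.projectPoints(np.array([[.516,.108,.226],[.519,.1105,.15],[.532,-.256,.165]]),np.array(c['rvec'],float),np.array(c['tvec'],float),K,None)[0].round(1).tolist())
im=cv2.imread('pics/scene1.png');cv2.imwrite('pics/crop1.png',cv2.resize(im[110:285,250:420],None,fx=3.4,fy=3.4,interpolation=2))
E
```

```text
scene [[[325.4, 178.2]], [[325.3, 206.9]], [[167.3, 228.8]]]
top [[[244.0, 188.5]], [[245.9, 191.7]], [[401.4, 183.3]]]
```

View pics/crop1.png

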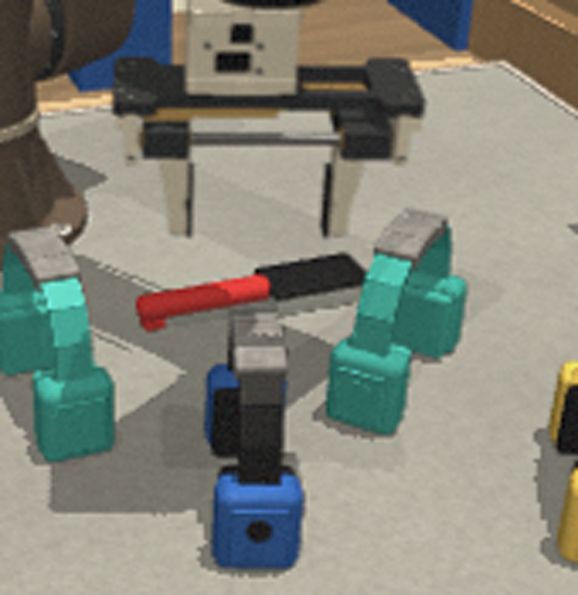

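The fingers straddle the band: tips are at crop x 185 and 330, and the pad is at about 260. Descend and grip.

```bash
python3 -m creep '[{"ax":0.3,"ay":0,"az":0,"tx":0.02,"ty":0.003,"tz":0.002,"fingers":0.0876},{"ax":0.3,"ay":0,"az":0,"tx":0.045,"ty":0.003,"tz":0.002,"fingers":0.0876},{"ax":0.3,"ay":0,"az":0,"tx":0.065,"ty":0.003,"tz":0.002,"fingers":0.0876},{"ax":0.3,"ay":0,"az":0,"tx":0.08,"ty":0.003,"tz":0.002,"fingers":0.0876},{"ax":0.3,"ay":0,"az":0,"tx":0.088,"ty":0.003,"tz":0.002,"fingers":0.0876}]'
python3 - <<'E'
from h import *
go([.519,.1105,.138],72.8)
E
python3 -m creep '[{"ax":0,"ay":0,"az":0,"tx":0,"ty":0,"tz":0,"fingers":0.06},{"ax":0,"ay":0,"az":0,"tx":0,"ty":0,"tz":0,"fingers":0.05},{"ax":0,"ay":0,"az":0,"tx":0,"ty":0,"tz":0,"fingers":0.042},{"ax":0,"ay":0,"az":0,"tx":0,"ty":0,"tz":0,"fingers":0.03},{"ax":0,"ay":0,"az":0,"tx":0,"ty":0,"tz":0,"fingers":0.02}]' 25
python3 -m creep '[{"ax":0,"ay":0,"az":0,"tx":0,"ty":0,"tz":0,"fingers":0.02},{"ax":0,"ay":0,"az":0,"tx":0,"ty":0,"tz":0,"fingers":0.02},{"ax":0,"ay":0,"az":0,"tx":0,"ty":0,"tz":0,"fingers":0.02},{"ax":0,"ay":0,"az":0,"tx":0,"ty":0,"tz":0,"fingers":0.02},{"ax":0,"ay":0,"az":0,"tx":0,"ty":0,"tz":0,"fingers":0.02}]' 25
```

```text
time_s: 2.7
tcp_pos: [0.5183, 0.1059, 0.1374]
eef_rot: [-132.7, 89.9, -150.1]
contact_force: [-0.0, 0.2, 1.0]
gripper_width: 0.0876
t 2.7 tcp [0.5183 0.1059 0.1374] yaw 72.61 w 0.0876 F [-0.   0.2  1. ]
shift [-0.0006  0.0046 -0.0007] turn [-0.19 -0.08  0.08] J [  32.8   11.4  -24.7   -0.   -54.  -140.2]
time_s: 3.2
tcp_pos: [0.5191, 0.1075, 0.1391]
eef_rot: [49.3, 89.9, 32.0]
contact_force: [0.0, -0.1, -0.4]
gripper_width: 0.0529
time_s: 3.7
tcp_pos: [0.5191, 0.1076, 0.1388]
eef_rot: [46.6, 90.0, 29.3]
contact_force: [-0.1, 0.7, 1.9]
gripper_width: 0.0357
```

```bash
python3 -m creep '[{"ax":0,"ay":0,"az":0,"tx":-0.005,"ty":0,"tz":0,"fingers":0.02},{"ax":0,"ay":0,"az":0,"tx":-0.015,"ty":0,"tz":0,"fingers":0.02},{"ax":0,"ay":0,"az":0,"tx":-0.03,"ty":0,"tz":0,"fingers":0.02},{"ax":0,"ay":0,"az":0,"tx":-0.045,"ty":0,"tz":0,"fingers":0.02},{"ax":0,"ay":0,"az":0,"tx":-0.06,"ty":0,"tz":0,"fingers":0.02}]' 30
python3 -m creep '[{"ax":0,"ay":0,"az":0,"tx":-0.025,"ty":0,"tz":0,"fingers":0.02},{"ax":0,"ay":0,"az":0,"tx":-0.055,"ty":0,"tz":0,"fingers":0.02},{"ax":0,"ay":0,"az":0,"tx":-0.085,"ty":0,"tz":0,"fingers":0.02},{"ax":0,"ay":0,"az":0,"tx":-0.115,"ty":0,"tz":0,"fingers":0.02},{"ax":0,"ay":0,"az":0,"tx":-0.135,"ty":0,"tz":0,"fingers":0.02}]'
python3 - <<'E'
from h import *
from plant import viewer
go([.532,-.2565,.34],68.35)
c=viewer.capture('scene');cv2.imwrite('pics/scene2.png',c['pixels'])
E
```

```text
time_s: 4.2
tcp_pos: [0.5187, 0.1071, 0.1996]
eef_rot: [-126.9, 90.0, -144.2]
contact_force: [0.8, 0.0, -2.7]
gripper_width: 0.0359
time_s: 4.7
tcp_pos: [0.519, 0.1071, 0.3366]
eef_rot: [36.7, 89.9, 19.4]
contact_force: [0.5, -0.2, -2.0]
gripper_width: 0.0357
t 4.7 tcp [0.519  0.1071 0.3366] yaw 72.68 w 0.0357 F [ 0.5 -0.2 -2. ]
shift [-0.0037 -0.3432  0.1207] turn [ 4.33  0.1  -0.08] J [  32.9    3.6   -7.     0.   -79.3 -140.2]
```

View pics/scene2.png

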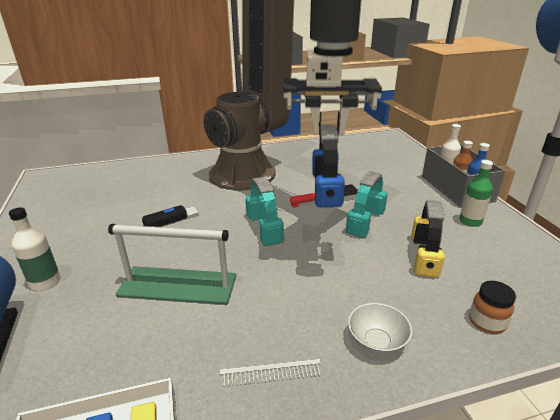

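Lifted level at (328,170). Carry it over the rail in moderate steps.

```bash
python3 -m creep '[{"ax":0.5,"ay":0,"az":0,"tx":-0.003,"ty":-0.015,"tz":0.005,"fingers":0.02},{"ax":1,"ay":0,"az":0,"tx":-0.006,"ty":-0.04,"tz":0.014,"fingers":0.02},{"ax":1.5,"ay":0,"az":0,"tx":-0.01,"ty":-0.07,"tz":0.025,"fingers":0.02},{"ax":2,"ay":0,"az":0,"tx":-0.01,"ty":-0.105,"tz":0.037,"fingers":0.02},{"ax":2.5,"ay":0,"az":0,"tx":-0.01,"ty":-0.14,"tz":0.049,"fingers":0.02}]'
python3 -m creep '[{"ax":0.4,"ay":0,"az":0,"tx":0,"ty":-0.035,"tz":0.012,"fingers":0.02},{"ax":0.8,"ay":0,"az":0,"tx":0,"ty":-0.07,"tz":0.024,"fingers":0.02},{"ax":1.2,"ay":0,"az":0,"tx":0,"ty":-0.1,"tz":0.034,"fingers":0.02},{"ax":1.6,"ay":0,"az":0,"tx":0,"ty":-0.13,"tz":0.044,"fingers":0.02},{"ax":1.8,"ay":0,"az":0,"tx":0,"ty":-0.15,"tz":0.052,"fingers":0.02}]'
python3 - <<'E'
from h import *
go([.532,-.2565,.34],68.35)
E
```

```text
time_s: 5.25
tcp_pos: [0.523, -0.0428, 0.343]
eef_rot: [-153.1, 89.9, -172.9]
contact_force: [1.1, -0.0, -2.0]
gripper_width: 0.0354
time_s: 5.75
tcp_pos: [0.5206, -0.2021, 0.3427]
eef_rot: [-162.5, 89.9, 175.8]
contact_force: [1.3, 1.0, -2.3]
gripper_width: 0.0353
t 5.75 tcp [ 0.5206 -0.2021  0.3427] yaw 68.27 w 0.0353 F [ 1.3  1.  -2.3]
shift [ 0.0027 -0.0463  0.0308] turn [-0.08 -0.12  0.04] J [  -1.1    6.5   -2.9   -0.   -80.7 -110.6]
```

```bash
python3 -m creep '[{"ax":0,"ay":0,"az":0,"tx":0,"ty":-0.02,"tz":0.012,"fingers":0.02},{"ax":0,"ay":0,"az":0,"tx":0,"ty":-0.035,"tz":0.022,"fingers":0.02},{"ax":0,"ay":0,"az":0,"tx":0,"ty":-0.046,"tz":0.03,"fingers":0.02},{"ax":0,"ay":0,"az":0,"tx":0,"ty":-0.046,"tz":0.03,"fingers":0.02},{"ax":0,"ay":0,"az":0,"tx":0,"ty":-0.046,"tz":0.03,"fingers":0.02}]'
python3 - <<'E'
from h import *
from plant import viewer
import pickle
go([.532,-.2565,.34],68.35)
for n in('scene','top'):
    c=viewer.capture(n);cv2.imwrite(f'pics/{n}3.png',c['pixels']);pickle.dump(c,open(n+'3.pkl','wb'))
    W=cloud(c).reshape(-1,3);h=hsv(c).reshape(-1,3)
    s=(h[:,0]>100)&(h[:,0]<130)&(h[:,1]>110)&(abs(W[:,0]-.53)<.13)&(abs(W[:,1]+.256)<.12)&(W[:,2]>.19)
    p=W[s];print(n,len(p),p.min(0).round(3),p.max(0).round(3))
    if len(p)>20:
        _,l,cen=cv2.kmeans(p.astype(np.float32),2,None,(3,50,1e-5),5,2);d=cen[1]-cen[0];print(cen.round(4).tolist(),np.degrees(np.arctan2(d[1],d[0])))
E
```

```text
time_s: 6.25
tcp_pos: [0.5325, -0.2536, 0.3429]
eef_rot: [-179.7, 89.9, 158.6]
contact_force: [-0.3, 0.4, -3.1]
gripper_width: 0.0355
t 6.25 tcp [ 0.5325 -0.2536  0.3429] yaw 68.33 w 0.0355 F [-0.3  0.4 -3.1]
shift [ 0.0029 -0.0029  0.0006] turn [-0.02 -0.08  0.  ] J [  -6.5    9.6    0.8   -0.   -81.3 -105.2]
scene 1392 [ 0.452 -0.307  0.21 ] [ 0.624 -0.196  0.514]
[[0.612500011920929, -0.27480000257492065, 0.2500999867916107], [0.4814999997615814, -0.21739999949932098, 0.2669000029563904]] 156.36882
top 20 [ 0.482 -0.269  0.597] [ 0.489 -0.256  0.67 ]
```

View pics/scene3.png

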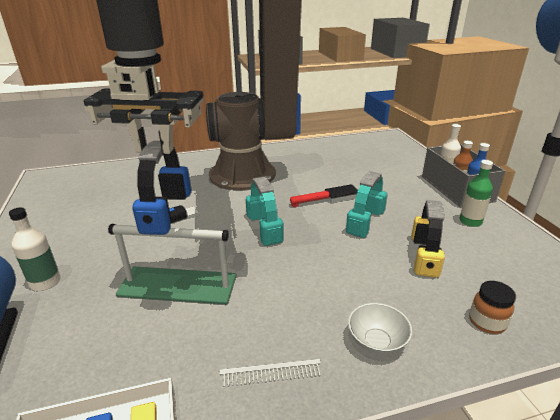

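View pics/top3.png

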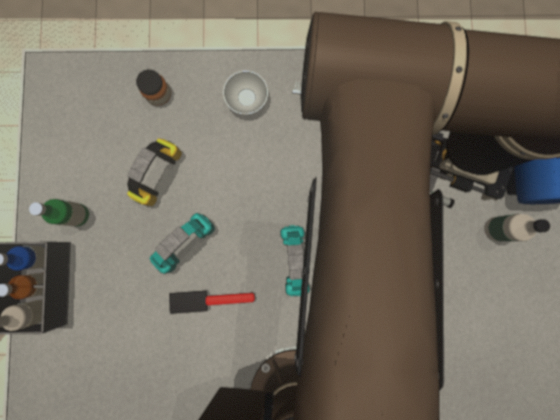

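```bash
python3 - <<'E'
from h import *
import pickle
c=pickle.load(open('scene3.pkl','rb'));W=cloud(c).reshape(-1,3);h=hsv(c).reshape(-1,3)
s=(h[:,0]>100)&(h[:,0]<130)&(h[:,1]>110)&(abs(W[:,0]-.53)<.13)&(abs(W[:,1]+.256)<.12)&(W[:,2]>.19)&(W[:,2]<.28)
a=np.radians(-21.65);ex=np.array([np.cos(a),np.sin(a)]);ey=np.array([-np.sin(a),np.cos(a)])
b=np.array([.5346,-.2564])
q=W[s][:,:2]-b;u=q@ex;v=q@ey
print('along x',np.percentile(u,[0,1,50,99,100]).round(4))
f=u>.03;print('front cup y',np.percentile(v[f],[1,99]).round(4)); face=f&(u>.08)
p=np.polyfit(v[face],u[face],1);print('face skew deg',np.degrees(np.arctan(p[0])))
print('back y',np.percentile(v[~f],[1,99]).round(4),'z',np.percentile(W[s][f][:,2],[1,99]))
E
```

```text
along x [-0.0848 -0.0765  0.0794  0.0868  0.0885]
front cup y [-0.0216  0.0363]
face skew deg -0.3398524145777015
back y [-0.0234  0.036 ] z [0.21209195 0.2772103 ]
```

Square to within about 0.4°. The band is about 6 mm off along the bar and 2 mm short across it, so I'll correct that while lowering.

```bash
python3 -m creep '[{"ax":0,"ay":0,"az":0,"tx":0,"ty":-0.006,"tz":0.002,"fingers":0.02},{"ax":0,"ay":0,"az":0,"tx":0.015,"ty":-0.006,"tz":0.002,"fingers":0.02},{"ax":0,"ay":0,"az":0,"tx":0.035,"ty":-0.006,"tz":0.002,"fingers":0.02},{"ax":0,"ay":0,"az":0,"tx":0.06,"ty":-0.006,"tz":0.002,"fingers":0.02},{"ax":0,"ay":0,"az":0,"tx":0.08,"ty":-0.006,"tz":0.002,"fingers":0.02}]'
python3 -m creep '[{"ax":0,"ay":0,"az":0,"tx":0.02,"ty":0,"tz":0,"fingers":0.02},{"ax":0,"ay":0,"az":0,"tx":0.04,"ty":0,"tz":0,"fingers":0.02},{"ax":0,"ay":0,"az":0,"tx":0.06,"ty":0,"tz":0,"fingers":0.02},{"ax":0,"ay":0,"az":0,"tx":0.075,"ty":0,"tz":0,"fingers":0.02},{"ax":0,"ay":0,"az":0,"tx":0.082,"ty":0,"tz":0,"fingers":0.02}]'
python3 - <<'E'
from h import *
from plant import viewer
go([.533,-.26,.17],68.35)
c=viewer.capture('scene');cv2.imwrite('pics/scene4.png',cv2.resize(c['pixels'][60:310,60:280],None,fx=2.4,fy=2.4,interpolation=2))
E
```

```text
time_s: 6.85
tcp_pos: [0.5324, -0.2594, 0.2626]
eef_rot: [138.8, 90.0, 117.2]
contact_force: [-0.2, -0.3, -2.3]
gripper_width: 0.0359
time_s: 7.35
tcp_pos: [0.532, -0.2594, 0.1802]
eef_rot: [-173.1, 89.9, 165.3]
contact_force: [-0.0, 0.1, -2.8]
gripper_width: 0.0356
t 7.35 tcp [ 0.532  -0.2594  0.1802] yaw 68.41 w 0.0356 F [-0.   0.1 -2.8]
shift [ 0.0102 -0.0002  0.0012] turn [ 0.06 -0.11  0.01] J [  -7.1   14.8  -13.8   -0.   -61.5 -104.5]
```

View pics/scene4.png

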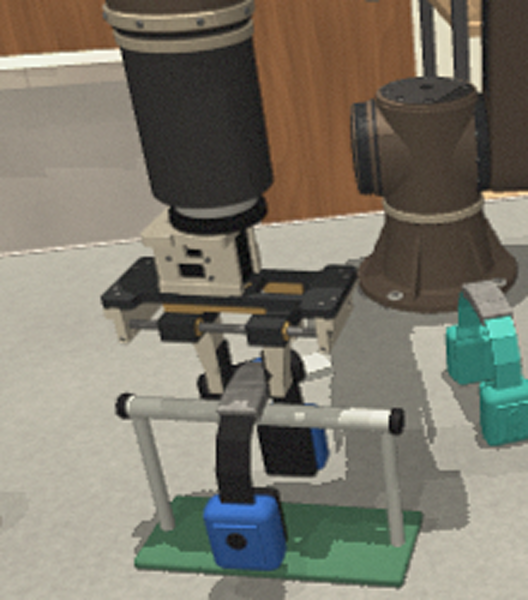

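```bash
cat > m.py <<'E'
from h import *
from plant import viewer
c=viewer.capture('scene');W=cloud(c).reshape(-1,3);h=hsv(c).reshape(-1,3)
s=(h[:,0]>100)&(h[:,0]<130)&(h[:,1]>110)&(abs(W[:,0]-.53)<.13)&(abs(W[:,1]+.256)<.12)&(W[:,2]>.02)&(W[:,2]<.125)
a=np.radians(-21.65);ex=np.array([np.cos(a),np.sin(a)]);ey=np.array([-np.sin(a),np.cos(a)])
q=W[s][:,:2]-np.array([.5346,-.2564]);u=q@ex;v=q@ey;f=u>.03
print('front face',np.percentile(u[f],99).round(4),'front y',np.percentile(v[f],[1,99]).round(4),'mean',np.median(v[f]).round(4),'back y',np.percentile(v[~f],[1,99]).round(4),'z',np.percentile(W[s][f][:,2],[1,99]).round(4))
face=f&(u>.08);print('skew',np.degrees(np.arctan(np.polyfit(v[face],u[face],1)[0])).round(2))
# pad / bar in band of u: grey pad top
g=W[:,:2]-np.array([.5346,-.2564]);U=g@ex;V=g@ey;z=W[:,2]
p=(z>.172)&(z<.2)&(abs(U)<.03)&(abs(V)<.06);print('pad',p.sum(),np.percentile(V[p],[2,98]).round(4),np.percentile(z[p],[50,95]).round(4))
p=(z>.13)&(z<.2)&(U>.015)&(U<.06)&(abs(V)<.07);print('strap y',p.sum(),np.percentile(V[p],[2,50,98]).round(4))
b=(z>.16)&(z<.17)&(abs(U)<.015)&(abs(V)<.14);print('bar ends',np.percentile(V[b],[0,100]).round(4))
E
python3 m.py
```

```text
front face 0.0887 front y [-0.028   0.0308] mean 0.0087 back y [0.0227 0.0296] z [0.0482 0.1142]
skew -0.49
pad 391 [-0.034   0.0305] [0.1921 0.1977]
strap y 430 [-0.0178 -0.0012  0.0151]
bar ends [-0.1317  0.1295]
```

Centred along the bar to about 1.5 mm. Lower onto it gently.

```bash
python3 -m creep '[{"ax":0,"ay":0,"az":0,"tx":0.002,"ty":0,"tz":0,"fingers":0.02},{"ax":0,"ay":0,"az":0,"tx":0.004,"ty":0,"tz":0,"fingers":0.02},{"ax":0,"ay":0,"az":0,"tx":0.006,"ty":0,"tz":0,"fingers":0.02},{"ax":0,"ay":0,"az":0,"tx":0.007,"ty":0,"tz":0,"fingers":0.02},{"ax":0,"ay":0,"az":0,"tx":0.007,"ty":0,"tz":0,"fingers":0.02}]'
python3 -m creep '[{"ax":0,"ay":0,"az":0,"tx":0.001,"ty":0,"tz":0,"fingers":0.02},{"ax":0,"ay":0,"az":0,"tx":0.001,"ty":0,"tz":0,"fingers":0.02}]'
python3 -m creep '[{"ax":0,"ay":0,"az":0,"tx":0.001,"ty":0,"tz":0,"fingers":0.02},{"ax":0,"ay":0,"az":0,"tx":0.001,"ty":0,"tz":0,"fingers":0.02}]'
python3 m.py
```

```text
time_s: 7.95
tcp_pos: [0.5326, -0.2598, 0.1746]
eef_rot: [124.4, 90.0, 102.8]
contact_force: [-0.5, 1.1, -2.7]
gripper_width: 0.0356
time_s: 8.15
tcp_pos: [0.5326, -0.2598, 0.1735]
eef_rot: [-174.4, 90.0, 163.9]
contact_force: [0.4, 0.5, -2.6]
gripper_width: 0.0358
time_s: 8.35
tcp_pos: [0.5326, -0.2597, 0.1724]
eef_rot: [175.8, 90.0, 154.2]
contact_force: [-0.3, 0.2, -1.9]
gripper_width: 0.0355
front face 0.0895 front y [-0.0282  0.0304] mean 0.009 back y [-0.0267  0.0297] z [0.0425 0.1072]
skew -1.89
pad 449 [-0.035   0.0306] [0.1852 0.1975]
strap y 413 [-0.018  -0.0011  0.015 ]
bar ends [-0.1305  0.1295]
```

```bash
python3 -m creep '[{"ax":0,"ay":0,"az":0,"tx":0.001,"ty":0,"tz":0,"fingers":0.02},{"ax":0,"ay":0,"az":0,"tx":0.001,"ty":0,"tz":0,"fingers":0.02}]'
python3 -m creep '[{"ax":0,"ay":0,"az":0,"tx":0.001,"ty":0,"tz":0,"fingers":0.02},{"ax":0,"ay":0,"az":0,"tx":0.001,"ty":0,"tz":0,"fingers":0.02}]'

```

```text
time_s: 8.6
tcp_pos: [0.5326, -0.2597, 0.1714]
eef_rot: [176.1, 90.0, 154.5]
contact_force: [-0.4, 0.7, -2.4]
gripper_width: 0.0358
time_s: 8.8
tcp_pos: [0.5325, -0.2598, 0.1704]
eef_rot: [-173.4, 90.0, 164.9]
contact_force: [0.0, -0.2, -2.8]
gripper_width: 0.0357
```

```bash
python3 -m creep '[{"ax":0,"ay":0,"az":0,"tx":0.001,"ty":0,"tz":0,"fingers":0.02},{"ax":0,"ay":0,"az":0,"tx":0.001,"ty":0,"tz":0,"fingers":0.02}]'
python3 -m creep '[{"ax":0,"ay":0,"az":0,"tx":0.0005,"ty":0,"tz":0,"fingers":0.02},{"ax":0,"ay":0,"az":0,"tx":0.0005,"ty":0,"tz":0,"fingers":0.02}]'
python3 m.py
```

```text
time_s: 9.0
tcp_pos: [0.5327, -0.2598, 0.1695]
eef_rot: [-13.2, 90.0, -34.8]
contact_force: [-1.3, 0.0, -1.3]
gripper_width: 0.0359
time_s: 9.2
tcp_pos: [0.5328, -0.2598, 0.1694]
eef_rot: [-5.4, 90.0, -27.0]
contact_force: [-1.6, 0.4, -0.6]
gripper_width: 0.0355
front face 0.0895 front y [-0.0281  0.0306] mean 0.0085 back y [-0.0254  0.0297] z [0.0394 0.1043]
skew -1.28
pad 466 [-0.0354  0.0312] [0.1823 0.1969]
strap y 406 [-0.0186 -0.0006  0.0151]
bar ends [-0.1308  0.1297]
```

```bash
python3 -m creep '[{"ax":0,"ay":0,"az":0,"tx":0.0005,"ty":0,"tz":0,"fingers":0.02},{"ax":0,"ay":0,"az":0,"tx":0.0005,"ty":0,"tz":0,"fingers":0.02}]'

```

```text
time_s: 9.45
tcp_pos: [0.5328, -0.2598, 0.1692]
eef_rot: [-6.7, 90.0, -28.3]
contact_force: [-1.3, 2.2, 3.7]
gripper_width: 0.0355
```

It's on the bar: the force went from −2.7 to +3.7 N. Open gradually.

```bash
python3 -m creep '[{"ax":0,"ay":0,"az":0,"tx":0,"ty":0,"tz":0,"fingers":0.036},{"ax":0,"ay":0,"az":0,"tx":0,"ty":0,"tz":0,"fingers":0.037},{"ax":0,"ay":0,"az":0,"tx":0,"ty":0,"tz":0,"fingers":0.038},{"ax":0,"ay":0,"az":0,"tx":0,"ty":0,"tz":0,"fingers":0.04},{"ax":0,"ay":0,"az":0,"tx":0,"ty":0,"tz":0,"fingers":0.042}]'
python3 -m creep '[{"ax":0,"ay":0,"az":0,"tx":0,"ty":0,"tz":0,"fingers":0.05},{"ax":0,"ay":0,"az":0,"tx":0,"ty":0,"tz":0,"fingers":0.06},{"ax":0,"ay":0,"az":0,"tx":0,"ty":0,"tz":0,"fingers":0.07},{"ax":0,"ay":0,"az":0,"tx":0,"ty":0,"tz":0,"fingers":0.075},{"ax":0,"ay":0,"az":0,"tx":0,"ty":0,"tz":0,"fingers":0.075}]'
python3 m.py
python3 - <<'E'
from h import *
from plant import viewer
go([.533,-.26,.17],68.35)
c=viewer.capture('scene');cv2.imwrite('pics/scene5.png',cv2.resize(c['pixels'][60:310,60:280],None,fx=2.4,fy=2.4,interpolation=2))
E
```

```text
time_s: 9.95
tcp_pos: [0.5326, -0.2598, 0.1683]
eef_rot: [-170.8, 90.0, 167.6]
contact_force: [-0.7, 0.0, 0.3]
gripper_width: 0.0411
time_s: 10.45
tcp_pos: [0.5327, -0.2598, 0.1686]
eef_rot: [140.5, 90.0, 118.9]
contact_force: [-0.1, -0.2, 0.8]
gripper_width: 0.0737
front face 0.0888 front y [-0.03    0.0283] mean 0.0065 back y [-0.025   0.0278] z [0.0385 0.1029]
skew -0.91
pad 546 [-0.0541  0.0495] [0.1818 0.1972]
strap y 421 [-0.0184 -0.0013  0.0148]
bar ends [-0.13    0.1296]
t 10.5 tcp [ 0.5326 -0.2598  0.1686] yaw 68.38 w 0.0741 F [ 0.3 -0.3  0.2]
shift [-0.0014 -0.0001  0.0004] turn [ 0.03 -0.   -0.  ] J [  -7.1   15.4  -14.7   -0.   -59.9 -104.5]
```

View pics/scene5.png

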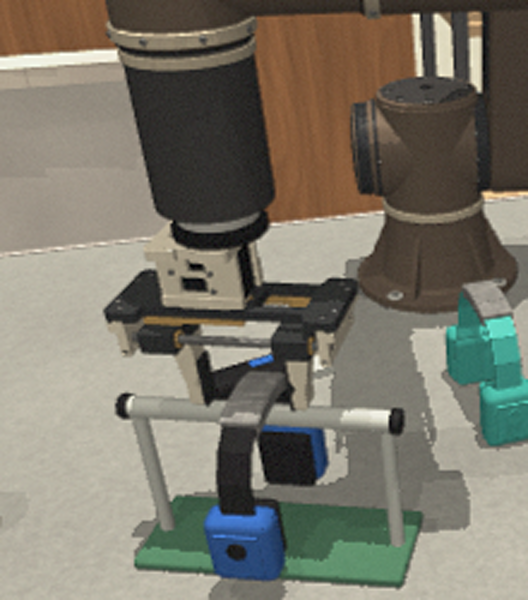

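The band hangs free at crop (255,395), with one cup on each side and the fingers clear of it. Retreat straight up.

```bash
python3 -m creep '[{"ax":0,"ay":0,"az":0,"tx":-0.005,"ty":0,"tz":0,"fingers":0.075},{"ax":0,"ay":0,"az":0,"tx":-0.015,"ty":0,"tz":0,"fingers":0.075},{"ax":0,"ay":0,"az":0,"tx":-0.03,"ty":0,"tz":0,"fingers":0.075},{"ax":0,"ay":0,"az":0,"tx":-0.06,"ty":0,"tz":0,"fingers":0.075},{"ax":0,"ay":0,"az":0,"tx":-0.1,"ty":0,"tz":0,"fingers":0.075}]'
python3 -m creep '[{"ax":0,"ay":0,"az":0,"tx":-0.03,"ty":-0.03,"tz":-0.01,"fingers":0.075},{"ax":0,"ay":0,"az":0,"tx":-0.03,"ty":-0.07,"tz":-0.03,"fingers":0.075},{"ax":0,"ay":0,"az":0,"tx":-0.03,"ty":-0.11,"tz":-0.05,"fingers":0.075},{"ax":0,"ay":0,"az":0,"tx":-0.03,"ty":-0.15,"tz":-0.07,"fingers":0.075},{"ax":0,"ay":0,"az":0,"tx":-0.03,"ty":-0.18,"tz":-0.09,"fingers":0.075}]'
python3 -m creep '[{"ax":0,"ay":0,"az":0,"tx":0,"ty":-0.03,"tz":-0.03,"fingers":0.075},{"ax":0,"ay":0,"az":0,"tx":0,"ty":-0.06,"tz":-0.06,"fingers":0.075},{"ax":0,"ay":0,"az":0,"tx":0,"ty":-0.09,"tz":-0.09,"fingers":0.075},{"ax":0,"ay":0,"az":0,"tx":0,"ty":-0.11,"tz":-0.11,"fingers":0.075},{"ax":0,"ay":0,"az":0,"tx":0,"ty":-0.11,"tz":-0.11,"fingers":0.075}]'
python3 m.py
python3 - <<'E'
from h import *
from plant import viewer
for n in('scene','top'):
    c=viewer.capture(n);cv2.imwrite(f'pics/{n}6.png',c['pixels'])
W=cloud(c);H=hsv(c)
w=W[135:208,120:182].reshape(-1,3);q=w[w[:,2]>.02][:,:2].astype(np.float32);print('yellow',cv2.minAreaRect(q))
E
```

```text
time_s: 11.05
tcp_pos: [0.5318, -0.2595, 0.269]
eef_rot: [-172.3, 89.9, 166.1]
contact_force: [1.1, -0.5, 0.3]
gripper_width: 0.0747
time_s: 11.55
tcp_pos: [0.3811, -0.3952, 0.2998]
eef_rot: [-17.7, 89.9, -39.4]
contact_force: [0.4, -0.7, 0.5]
gripper_width: 0.0751
time_s: 12.05
tcp_pos: [0.2371, -0.4566, 0.2999]
eef_rot: [-39.0, 89.9, -60.7]
contact_force: [0.3, -0.0, 0.4]
gripper_width: 0.0748
front face 0.0885 front y [-0.03    0.0283] mean 0.0068 back y [-0.0249  0.0282] z [0.0379 0.1027]
skew -1.0
pad 311 [-0.0186  0.0153] [0.1813 0.1833]
strap y 425 [-0.0182 -0.0011  0.015 ]
bar ends [-0.1319  0.1297]
yellow ((0.5870099067687988, 0.35974884033203125), (0.059392768889665604, 0.18275095522403717), 60.92580795288086)
```

View pics/scene6.png

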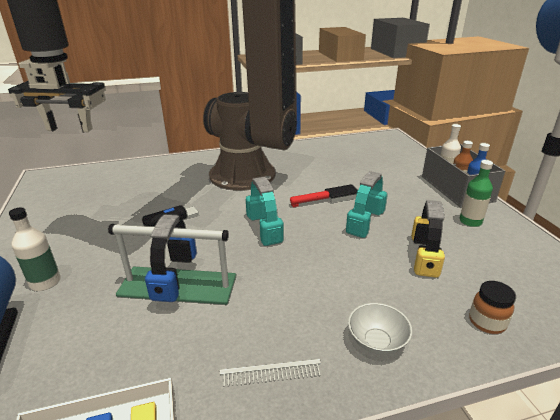

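View pics/top6.png

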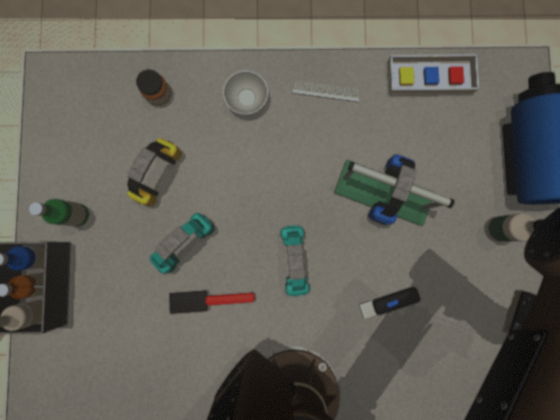

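The blue pair hangs at scene (167,250) and top (400,188), at the middle of the bar and square to it. Yellow at top (152,172) is unmoved and the arm is clear, so I'm handing in.

```bash
python3 -c "
from plant import order;print(order.close_job())"
```

```text
the job is handed in; nothing more can be done
None
```

The blue ear defenders are hanging on the steel bar with one cup on each side. I gripped them across the pad and lowered them until the wrist force showed contact (−2.7 to +3.7 N). Then I opened the fingers slowly and backed off clear. The job was handed in at about 12 s.

Last checks:
- **Placement:** the headband is about 1–2 mm from the bar's middle along the bar, about 1 mm across it, and square to about 1°. The pad's top is at about 0.182 m (0.181 expected), so it rests on the bar.
- **Other things:** the yellow ear defenders measured within 1 mm and 1° of their first reading. The turquoise pairs look unmoved in the pictures.
- **Disagreements:** the two cameras differed by about 4–5 mm in x, so I averaged them. The first move call was refused because its rows left out zero-valued keys; nothing moved.

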